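# Start the keg cap's thread by turning back to the click, then screw it home

## Task

The black screw cap only stands loose on the neck of the little steel keg. Without lifting it off, turn it gently backwards (counter-clockwise from above) until you feel it drop into the start of the thread, then screw it forwards (clockwise) fully home until it stops, and let go. Never wrench it or lean on it, since the thread is plastic and breaks, and leave the things standing round the keg where they are.

Things in the scene. Friction and masses are not known exactly. Their poses are not given: they have to be found in the camera images.
- keg: Steel keg bolted to the table, cannot move: body 112 mm in diameter (foot 124 mm), shoulder 130 mm above the table, a small brass tap low on its front (-x side of its own frame). Origin: middle of its underside, z up.
- keg_seat (a point): Point on the neck's axis at the top of the keg's black rubber gasket, 130 mm above the table, z up. A white plastic neck, 37 mm in diameter and 24 mm high, stands on it, with a three-start right-hand thread out to 50 mm in diameter. With the cap screwed home against its stop, the cap's rim is about 1 mm above this point.
- thread_top (a point): Point on the neck's axis level with the flat top of the thread, 16 mm above keg_seat. The three starts are slots in it, 120 degrees apart, 0.4 rad wide, 9 mm deep, under the cap; their angle differs every time and no reading tells it. A cap held up and turned back past them rides over 4.5 mm teeth. From the slots the thread winds down clockwise, 30 mm a turn, with 2 mm of play.
- cap: Black ribbed screw cap with an orange disc on top, loose, about 80 g, 38 mm high. Origin: middle of its lower rim, z up out of its top. It stands loose on the thread at the start. A twist of 0.1 to 0.2 N m and a push of a few N are enough throughout; loading the thread with more than 25 N (a twist of about 0.5 N m) breaks it.
- cap_top (a point): Middle of the cap's top face, 38 mm above its rim. Grip the cap from above round the top 14 mm, where it is 60 mm in diameter (57 mm below that).
- cap_pins (a point): Point on the cap's axis level with its three inner pins (5 mm thick, 2.5 mm above the rim). At the start they rest on thread_top; forwards (clockwise) they only jam on 4.5 mm teeth there. Backwards by 0.1 to 1.3 rad they reach the slots and the cap drops 9 mm if let or lightly pressed. From there it winds forwards down to its stop in 1.1 to 1.5 rad.
- jigger: Steel double-ended jigger, 46 mm in diameter, 77 mm high, loose bystander. Origin: middle of its underside.
- shot_glass: Clear shot glass, 49 mm in diameter, 62 mm high, loose bystander. Origin: middle of its underside.
- hibiscus_jar: Small pink jar with a white lid, 52 mm in diameter, 86 mm high, loose bystander. Origin: middle of its underside.
There are look-alikes about, which are no part of the job. Leave any brown or red look-alike of the cap alone.

How it is judged (in metres and radians):
On the way, in this order (a step that is already met when the one before it is completed fails the run):
1. turned backwards, the cap has dropped into the start of the thread (rim less than 9.5 mm above keg_seat) (z of cap in the frame of keg_seat below 0.0095 m and horizontal distance between cap and keg_seat below 0.004 m and angle between cap's own z axis and vertical below 0.12 rad), for 0.1 s.
2. screwed forwards, the cap is fully down (rim less than 2.8 mm above keg_seat) (z of cap in the frame of keg_seat below 0.0028 m), for 0.1 s.
At the end, for the whole second after the job is handed in: The cap is screwed home: its rim less than 2.8 mm above keg_seat, within 3 mm of the neck's axis, upright within 0.06 rad and at rest (z of cap in the frame of keg_seat below 0.0028 m and horizontal distance between cap and keg_seat below 0.003 m and angle between cap's own z axis and vertical below 0.06 rad and linear speed of cap below 0.01 m/s); the robot touches nothing.
It fails at once if the cap loads the keg's thread with more than 25 N (contact force between cap and keg above 25 N).
It fails at once if the cap is lifted off (rim more than 21 mm above keg_seat) (z of cap in the frame of keg_seat above 0.021 m).
It fails at once if the jigger, the shot glass or the pink jar is moved by more than 15 mm (distance of any of jigger, shot_glass, hibiscus_jar from where it was at the start of the episode above 0.015 m).
It also fails if it takes over 69 s, if anything falls off the work surface, if the arm or the gripper's body presses on something with over 40 N, if the wrist force passes 120 N, or if a joint passes its speed limit or range.

## Robot

A 6-joint arm with a two-finger parallel gripper is mounted at the origin on a cart in front of the work surface, level with it; the furniture and walls round the work are solid. World frame = base frame: x ahead of the robot, y to its left, z up, the work surface at z = 0. Lengths are in m, angles in degrees, forces in N, time in s.
With the tool pointing down it reaches from about 0.3 to 0.85 m from the base axis. Payload 4.2 kg.
Tool frame: the origin (TCP) lies at the very end of the fingers, on their centre line; the grasp point (between the pads) lies 19 mm behind it; z points along the fingers, y is the line along which they close (so a half turn about z gives the same grasp; the last joint's range is limited). The gripper opens to 91 mm and grips with 3 to 60 N. Pads are 32 mm wide; open, the fingers measure 118 mm over their backs; the gripper's body (76 mm by 178 mm) begins 60 mm behind the grasp point.
Start: joints at [68.182, 18.312, 89.639, -0, 72.044, -1.146], TCP at [0.203, 0.538, 0.214] pointing down, gripper open.
Joint ranges: [-177.97, 177.97], [-48.28, 115.42], [12.27, 149.76], [-77.06, 257.06], [2.81, 150.46], [-146.56, 146.56]. Speed limits (degrees/s): [147.25, 147.25, 180, 180, 180, 180].

## Interface

Orientations are given as a 3x3 rotation matrix whose columns are the frame's x, y, z axes.
In Python, from bench import bot gives the robot as it stands.
- The arm moves only by the tool drive_tool, never from a script. Its argument "moves" is a list that holds one entry, the list of rows, each a list of 6 numbers: the shift along the tool's x, y, z in mm, then the turn, a rotation vector about the tool's x, y, z in degrees. A call has 1 to 8 rows; each row is the pose to reach, as a shift and turn from the pose commanded when the call began, along the tool's axes at that moment; what a row does not reach only later rows make up. A row lasts 1/10 s, in which the tool goes at most 50 mm and 8.59 degrees, less where a joint would pass 70% of its speed; a pose out of reach is approached as far as the arm can. A call with a gripper value outside its range is refused whole. "grip" is the finger opening in mm, from 0 to 91.2, set as the call begins (left out, the last holds). The fingers move at their own pace and stop on an object; the grip force is fixed at half the most. Time passes only in rows, so rows that repeat a pose let the fingers close. It gives the time, the measured TCP pose, the force, the opening and the grip force at its end, in the units of the state.
- bot.get_obs(): the state, without advancing time (a new reading comes with each control period).
- bot.get_image(name): name is "side" or "top" or "wrist"; returns the picture (480x640x3 uint8, red, green, blue); there is no depth.
- bot.camera_params(name): a dict with "fx", "fy", "cx", "cy" (pixels), "T" (4x4, takes a point from camera to world coordinates). Camera axes: x right, y up, looking along -z (the intrinsics and any distortion apply to the point x, -y, -z); pixel columns grow to the right and rows downward; lengths in m; the calibration is good to about 2 mm. The wrist camera is an equidistant fisheye: a pixel r from the principal point sees the ray r / f radians off the axis. A picture is of the moment at which its call begins: read the wrist's pose just before it. camera_params takes no time and is no camera call; for the wrist camera it gives the pose at the moment of the call.
- bot.close_job(): hands the job in; it is judged then, once.
Trained networks look in the newest picture that a camera, given by its name, has taken for a name from the list of things; names that differ only in an ending like _2 or _b are one class to them, and where a whole thing is asked for, a point or a joint stands for the part that bears it (a point fixed in the world has none). Each returns a list of dicts, best first, with "confidence" (0 to 1); they miss things now and then, are a little off and sometimes report something else, mostly with a low value. They report only what shows in the picture. A call takes as long as a camera call. They do not tell look-alikes from the thing itself.
- bot.look_for(target, camera): "centre" ([row, column] in pixels, amid what is visible of it).
The state is a dict: "clock": time; "joint_positions": joint angles; "qvel": joint speeds; "effort": joint torques, N m; "eef_pos": TCP position; "ee_rot": TCP orientation; "wrist_force": force on the tool from outside, world axes, zero at the start; "moment": the same for the moment, N m; "finger_gap": finger opening in m; "grip_force": force on a finger pad.
Only numpy, scipy, OpenCV 4.12 (cv2) and the standard library are available. Lean on these libraries where they do the work, as an engineer would, in place of code of your own. Each camera call takes 0.05 s, during which the arm holds its last target. There are 200 camera calls.

## Working session

There is one attempt and no reset: what is moved stays moved. The work goes in short steps, Python scripts to look and compute and a tool call to move; the robot and the scene stay as the last step left them, time stands still between calls to the robot, and variables do not carry over. Pictures are saved under pics/ and viewed, at most 10 in all, crops included, and the job is handed in when it is done.

Besides the shell and the picture viewer there is one more tool, called after ">>>" as name(argument=value, ...) on one line, values as JSON. drive_tool: Moves the arm, as the interface text tells. Its arguments: {"type":"object","properties":{"moves":{"type":"array","items":{"type":"array","items":{"type":"array","items":{"type":"number"}}}},"grip":{"type":"number"}},"required":["moves"]}

```bash
mkdir -p pics; cat > h.py <<'E'
import numpy as np, cv2
from bench import bot
def ray(cam,rc,P=None):
    P=P or bot.camera_params(cam); T=np.array(P["T"])
    x=(rc[1]-P["cx"])/P["fx"]; y=(rc[0]-P["cy"])/P["fy"]
    if cam=="wrist":
        t=np.hypot(x,y); s=np.sin(t)/t if t>1e-9 else 1; d=np.array([x*s,y*s,np.cos(t)])
    else: d=np.array([x,y,1.])
    d=T[:3,:3]@(d*[1,-1,-1]); return T[:3,3],d/np.linalg.norm(d)
def tri(rs):
    A=0;b=0
    for o,d in rs:
        M=np.eye(3)-np.outer(d,d);A=A+M;b=b+M@o
    p=np.linalg.solve(A,b); return p,[np.linalg.norm(np.cross(p-o,d))*1000 for o,d in rs]
def save(cam,name):
    im=bot.get_image(cam); cv2.imwrite(f"pics/{name}.png",im[:,:,::-1]); return im
E
python3 - <<'E'
from h import *
np.set_printoptions(precision=3,suppress=True)
ims=[]
for c in ("side","top","wrist"):
    save(c,c+"0")
    P=bot.camera_params(c);print(c,P["fx"],P["cx"],P["cy"],np.array(P["T"]), [k for k in P])
    for n in ("cap","cap_top","keg","jigger","shot_glass","hibiscus_jar"):
        print(n,[(np.round(d["centre"]),round(d["confidence"],2)) for d in bot.look_for(n,c)])
print(bot.get_obs())
E
```

```text
side 522.6989164693604 312.1279139745923 245.4939016039724 [[ 0.999 -0.035  0.02   0.58 ]
 [ 0.036  0.566 -0.824 -0.651]
 [ 0.017  0.824  0.566  0.621]
 [ 0.     0.     0.     1.   ]] ['fx', 'fy', 'cx', 'cy', 'T']
cap [(array([313., 243.]), 0.8), (array([275., 245.]), 0.61), (array([213., 333.]), 0.59)]
cap_top [(array([276., 250.]), 0.63), (array([312., 245.]), 0.62), (array([211., 332.]), 0.59)]
keg [(array([271., 330.]), 0.8)]
jigger [(array([226., 298.]), 0.96)]
shot_glass [(array([320., 362.]), 0.77)]
hibiscus_jar [(array([260., 400.]), 0.86)]
top 567.181753453097 323.1845519708385 237.53413671922468 [[ 0.004  0.98  -0.199  0.383]
 [-1.     0.003 -0.002  0.057]
 [-0.002  0.199  0.98   1.033]
 [ 0.     0.     0.     1.   ]] ['fx', 'fy', 'cx', 'cy', 'T']
cap [(array([316., 284.]), 0.83), (array([217., 293.]), 0.56), (array([312., 347.]), 0.55)]
cap_top [(array([210., 290.]), 0.91), (array([320., 290.]), 0.73), (array([316., 346.]), 0.72)]
keg [(array([240., 300.]), 0.58)]
jigger [(array([269., 224.]), 0.85)]
shot_glass [(array([204., 366.]), 0.61)]
hibiscus_jar [(array([162., 267.]), 0.73)]
wrist 371.64829954431775 314.755562934856 243.08914404757775 [[ 0.354 -0.894 -0.275  0.126]
 [ 0.935  0.338  0.104  0.567]
 [-0.    -0.294  0.956  0.385]
 [ 0.     0.     0.     1.   ]] ['fx', 'fy', 'cx', 'cy', 'T']
cap []
cap_top []
keg []
jigger []
shot_glass []
hibiscus_jar []
{'clock': 1.05, 'joint_positions': array([68.181, 18.31 , 89.641,  0.   , 72.043, -1.143]), 'qvel': array([-0.101,  0.017,  0.041,  0.089,  0.061, -0.054]), 'effort': array([ -0.   , -41.237, -23.223,   0.073,   0.038,  -0.   ]), 'eef_pos': array([0.203, 0.538, 0.214]), 'ee_rot': array([[-0.936,  0.353,  0.   ],
       [ 0.353,  0.936,  0.   ],
       [ 0.   ,  0.   , -1.   ]]), 'wrist_force': array([-0.464,  0.195, -0.185]), 'moment': array([-0.025, -0.036,  0.074]), 'grip_force': 0.0, 'finger_gap': 0.09105416883917197}
```

View pics/side0.png

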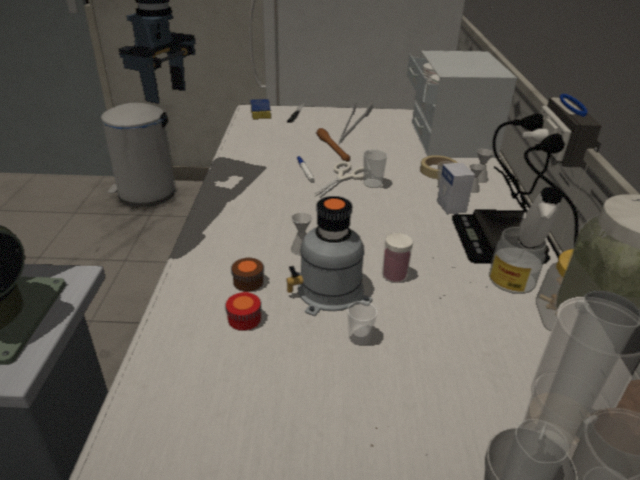

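View pics/top0.png

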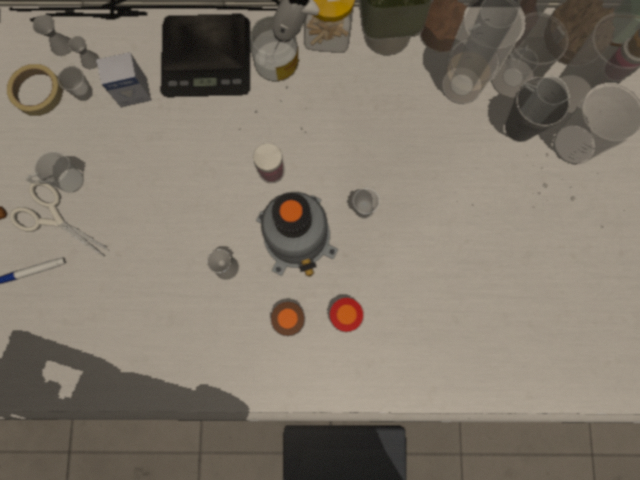

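The pictures show three candidates:
- **Brown:** side (275,248), top (317,287).
- **Red:** side (312,243), top (314,346).
- **Black, on the keg neck:** side (206,334), top (211,291).

I choose the black one. The bystanders in the top view are the jigger (262,221), the glass (203,363) and the jar (160,268). Next I'll measure their positions and check the cap in a close crop.

```bash
python3 - <<'E'
from h import *
np.set_printoptions(precision=4,suppress=True)
def orange(c,r0,c0):
    im=cv2.imread(f"pics/{c}0.png"); h=cv2.cvtColor(im,cv2.COLOR_BGR2HSV)
    m=cv2.inRange(h,(3,150,120),(20,255,255)); n,l,s,ce=cv2.connectedComponentsWithStats(m)
    i=min((i for i in range(1,n) if s[i,4]>20),key=lambda i:np.hypot(ce[i][0]-c0,ce[i][1]-r0))
    print(c,ce[i],s[i]); return ce[i][::-1],im
a,ia=orange("side",206,334); b,ib=orange("top",211,291)
print(tri([ray("side",a),ray("top",b)]))
for n,s,t in (("jigger",(226,298),(269,224)),("glass",(320,362),(204,366)),("jar",(260,400),(162,267))):
    print(n,tri([ray("side",s),ray("top",t)]))
ca=cv2.resize(ia[180:320,260:420],None,fx=2.5,fy=2.5,interpolation=2);cb=cv2.resize(ib[140:280,210:370],None,fx=2.5,fy=2.5,interpolation=2)
cv2.imwrite("pics/crop.png",np.hstack([ca,cb]))
E
```

```text
side [334.0675 203.5521] [324 199  21  10 163]
top [290.552  210.4427] [280 200  22  22 375]
(array([0.5968, 0.1094, 0.1853]), [np.float64(0.07717511831262197), np.float64(0.07717511831244016)])
jigger (array([0.5266, 0.2314, 0.0602]), [np.float64(2.9254343677584598), np.float64(2.9254343677583776)])
glass (array([ 0.6468, -0.0175,  0.0424]), [np.float64(1.3551689859947105), np.float64(1.3551689859948604)])
jar (array([0.728 , 0.1637, 0.0345]), [np.float64(0.9487786463954608), np.float64(0.9487786463953818)])
```

View pics/crop.png

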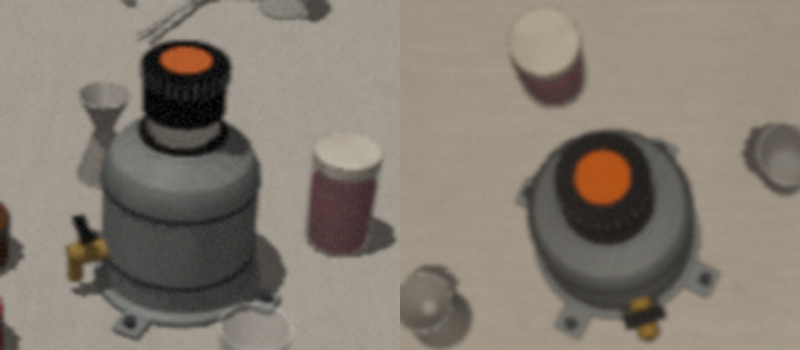

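The cap's top centre measures (0.597, 0.109, 0.185). The height fits the expected 0.184, and the crop confirms it is the black cap on the white neck of the keg. I'll move above it, turning the wrist so that joint 6 is near mid-range.

>>> drive_tool(moves=[[[-520,-262,-16,0,0,58],[-520,-262,-16,0,0,58],[-520,-262,-16,0,0,58],[-520,-262,-16,0,0,58],[-520,-262,-16,0,0,58],[-520,-262,-16,0,0,58],[-520,-262,-16,0,0,58],[-520,-262,-16,0,0,58]]], grip=91)

```text
clock: 1.85
eef_pos: [0.4748, 0.2419, 0.2253]
ee_rot: [[-0.194, 0.981, 0.001], [0.981, 0.194, 0.001], [0.0, 0.001, -1.0]]
wrist_force: [1.1, 0.6, -0.2]
finger_gap: 0.0912
grip_force: 0.0
```

```bash
cat > go.py <<'E'
from h import *
import sys
np.set_printoptions(precision=4,suppress=True)
o=bot.get_obs(); R=np.array(o["ee_rot"]); p=np.array(o["eef_pos"]); t=np.array([float(v) for v in sys.argv[1:4]])
print("shift",R.T@(t-p)*1000,"p",p,"x",R[:,0],"z",R[:,2],"j",o["joint_positions"],o["clock"],"F",o["wrist_force"],o["moment"])
E
python3 go.py .597 .1094 .23
```

```text
shift [-153.7743   94.1363   -4.7021] p [0.4748 0.2419 0.2253] x [-0.1945  0.9809  0.0004] z [ 0.0007  0.0006 -1.    ] j [25.7591 14.0681 94.0166  0.012  71.8657 14.54  ] 1.85 F [ 1.1275  0.5828 -0.2214] [-0.0394 -0.0429 -0.0083]
```

>>> drive_tool(moves=[[[-153,93,-5,0,0,0],[-153,93,-5,0,0,0],[-153,93,-5,0,0,0],[-153,93,-5,0,0,0],[-153,93,-5,0,0,0],[-153,93,-5,0,0,0]]])

```text
clock: 2.45
eef_pos: [0.5947, 0.1116, 0.2296]
ee_rot: [[-0.195, 0.981, -0.001], [0.981, 0.195, 0.001], [0.001, -0.001, -1.0]]
wrist_force: [-0.7, 0.9, -0.2]
finger_gap: 0.091
grip_force: 0.0
```

```bash
cat > wr.py <<'E'
from h import *
import sys
np.set_printoptions(precision=4,suppress=True)
o=bot.get_obs(); P=bot.camera_params("wrist"); im=save("wrist",sys.argv[1])
h=cv2.cvtColor(im,cv2.COLOR_RGB2HSV); m=cv2.inRange(h,(3,150,100),(20,255,255)); n,l,s,ce=cv2.connectedComponentsWithStats(m)
for i in range(1,n):
    if s[i,4]<60: continue
    c,d=ray("wrist",ce[i][::-1],P); print(ce[i],s[i], c+d*(float(sys.argv[2])-c[2])/d[2])
E
python3 go.py .597 .1094 .23; python3 wr.py w1 .184
```

```text
shift [-2.5623  1.8307 -0.4428] p [0.5947 0.1116 0.2296] x [-0.1951  0.9808  0.0007] z [-0.0011  0.0005 -1.    ] j [ 9.5132 20.5756 83.9706  0.0411 75.5093 -1.7464] 2.45 F [-0.7311  0.8775 -0.1925] [-0.045   0.0242  0.0004]
[170.3284 179.0067] [156 163  30  33 746] [0.497 0.151 0.184]
[317.4955 270.4462] [ 291  246   54   50 2109] [0.5974 0.1106 0.184 ]
[168.8119 271.7115] [154 257  30  31 707] [0.5013 0.0896 0.184 ]
```

View pics/w1.png

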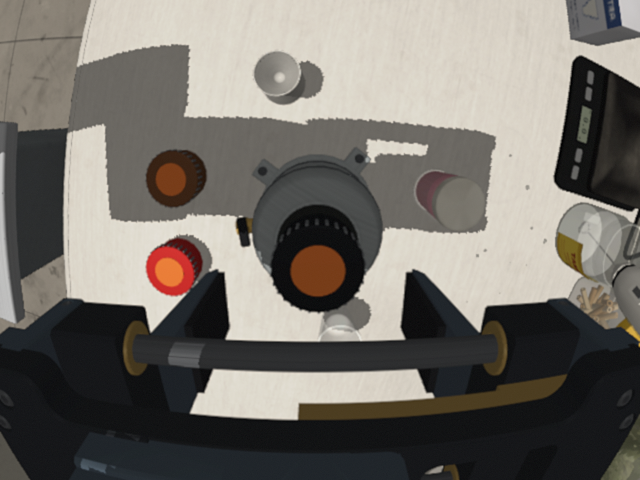

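The wrist view shows the orange disc of the black cap at (270,317), between the open fingers. It gives (0.597, 0.111), within 1.5 mm of the fixed cameras. I'll settle, then descend.

>>> drive_tool(moves=[[[0,0,0,0,0,0],[0,0,0,0,0,0],[0,0,0,0,0,0]]])

```text
clock: 2.8
eef_pos: [0.5943, 0.1127, 0.2302]
ee_rot: [[-0.198, 0.98, 0.0], [0.98, 0.198, 0.0], [0.0, 0.0, -1.0]]
wrist_force: [-0.5, -0.6, 0.2]
finger_gap: 0.0912
grip_force: 0.0
```

```bash
python3 go.py .597 .110 .158; python3 wr.py w2 .184
```

```text
shift [-3.169   2.0937 72.1881] p [0.5943 0.1127 0.2302] x [-0.1978  0.9802  0.0001] z [ 0.0002  0.0002 -1.    ] j [ 9.6427 20.5031 83.9906  0.0072 75.4929 -1.7668] 2.8 F [-0.4565 -0.5784  0.2176] [-0.0799  0.0098 -0.004 ]
[170.6377 179.5882] [156 164  30  32 748] [0.4966 0.1514 0.184 ]
[317.6249 271.7496] [ 292  247   53   50 2085] [0.5974 0.1106 0.184 ]
[168.8819 272.0754] [154 257  30  31 703] [0.5009 0.09   0.184 ]
```

>>> drive_tool(moves=[[[-3,2,15,0,0,0],[-3,2,30,0,0,0],[-3,2,45,0,0,0],[-3,2,58,0,0,0],[-3,2,68,0,0,0],[-3,2,72,0,0,0],[-3,2,72,0,0,0],[-3,2,72,0,0,0]]])

```text
clock: 3.65
eef_pos: [0.5978, 0.1094, 0.1585]
ee_rot: [[-0.196, 0.981, 0.001], [0.981, 0.196, 0.0], [0.0, 0.001, -1.0]]
wrist_force: [-0.5, 0.6, 0.5]
finger_gap: 0.0912
grip_force: 0.0
```

>>> drive_tool(moves=[[[0,0,0,0,0,0],[0,0,0,0,0,0],[0,0,0,0,0,0],[0,0,0,0,0,0]]], grip=64)

```text
clock: 4.05
eef_pos: [0.5975, 0.1093, 0.1582]
ee_rot: [[-0.196, 0.981, 0.001], [0.981, 0.196, 0.0], [0.0, 0.001, -1.0]]
wrist_force: [0.5, -0.4, 0.8]
finger_gap: 0.0648
grip_force: 0.0
```

```bash
python3 go.py .597 .110 .158; python3 wr.py w3 .184
```

```text
shift [ 0.7657 -0.3196  0.2025] p [0.5975 0.1093 0.1582] x [-0.1964  0.9805  0.0001] z [ 0.0005  0.0002 -1.    ] j [ 9.281  23.381  90.1579  0.0045 66.4299 -2.0474] 4.05 F [ 0.5309 -0.3655  0.8083] [-0.0495 -0.0327  0.0201]
[137.6863 186.8988] [ 121  168   35   39 1087] [0.5119 0.1569 0.184 ]
[139.302  293.7748] [123 279  34  28 755] [0.5152 0.1068 0.184 ]
[313.4836 317.1853] [ 276  289   76   52 3325] [0.5969 0.1133 0.184 ]
```

The fingers are at 64 mm without contact, so the cap is centred to within about 2 mm. Now I'll close on it.

>>> drive_tool(moves=[[[0,0,0,0,0,0],[0,0,0,0,0,0],[0,0,0,0,0,0],[0,0,0,0,0,0]]], grip=57)

```text
clock: 4.5
eef_pos: [0.5973, 0.1093, 0.158]
ee_rot: [[-0.196, 0.981, -0.0], [0.981, 0.196, 0.0], [0.0, -0.0, -1.0]]
wrist_force: [-0.4, -0.3, -0.2]
finger_gap: 0.0591
grip_force: 30.0
```

>>> drive_tool(moves=[[[0,0,0.5,0,0,-2],[0,0,0.5,0,0,-4],[0,0,0.5,0,0,-4]]])

```text
clock: 4.8
eef_pos: [0.5977, 0.1094, 0.1579]
ee_rot: [[-0.264, 0.964, 0.001], [0.964, 0.264, 0.0], [0.0, 0.001, -1.0]]
wrist_force: [0.3, 0.6, 2.4]
finger_gap: 0.059
grip_force: 30.0
```

```bash
python3 go.py .597 .110 .158
```

```text
shift [ 0.7574 -0.5522 -0.0764] p [0.5977 0.1094 0.1579] x [-0.2644  0.9644  0.    ] z [ 0.0012  0.0004 -1.    ] j [ 9.2838 23.3976 90.1736  0.0099 66.3578 -6.049 ] 4.8 F [0.3499 0.6042 2.4156] [-0.1134  0.0492  0.0242]
```

Pressing 0.5 mm gives 2.4 N, and the gripper turns the cap counter-clockwise. I'll carry on in small steps, watching for the force to fall.

>>> drive_tool(moves=[[[0,0,0.2,0,0,-3],[0,0,0.2,0,0,-5],[0,0,0.2,0,0,-5]]])

```text
clock: 5.1
eef_pos: [0.5978, 0.1094, 0.1579]
ee_rot: [[-0.347, 0.938, 0.001], [0.938, 0.347, 0.0], [-0.0, 0.001, -1.0]]
wrist_force: [0.2, -0.2, 3.8]
finger_gap: 0.0598
grip_force: 30.0
```

>>> drive_tool(moves=[[[0,0,0,0,0,-3],[0,0,0,0,0,-5],[0,0,0,0,0,-5]]])

```text
clock: 5.4
eef_pos: [0.5978, 0.1094, 0.1578]
ee_rot: [[-0.427, 0.904, 0.001], [0.904, 0.427, 0.0], [-0.0, 0.001, -1.0]]
wrist_force: [0.2, 0.0, 4.2]
finger_gap: 0.0592
grip_force: 30.0
```

>>> drive_tool(moves=[[[0,0,0,0,0,-3],[0,0,0,0,0,-5],[0,0,0,0,0,-5]]])

```text
clock: 5.7
eef_pos: [0.5978, 0.1094, 0.1578]
ee_rot: [[-0.504, 0.864, 0.001], [0.864, 0.504, 0.0], [-0.0, 0.001, -1.0]]
wrist_force: [-0.1, -0.0, 5.0]
finger_gap: 0.059
grip_force: 30.0
```

>>> drive_tool(moves=[[[0,0,0,0,0,-3],[0,0,0,0,0,-5],[0,0,0,0,0,-5]]])

```text
clock: 6.0
eef_pos: [0.5978, 0.1094, 0.1578]
ee_rot: [[-0.577, 0.817, 0.001], [0.817, 0.577, 0.0], [-0.001, 0.001, -1.0]]
wrist_force: [0.2, 0.8, 5.4]
finger_gap: 0.0597
grip_force: 30.0
```

```bash
python3 go.py .597 .110 .158
```

```text
shift [ 0.9756 -0.2826 -0.2192] p [0.5978 0.1094 0.1578] x [-0.5772  0.8166 -0.0006] z [ 0.0013  0.0002 -1.    ] j [  9.2826  23.4055  90.1827   0.0015  66.3351 -25.9738] 6.0 F [0.2345 0.813  5.3898] [ 0.0087 -0.0192  0.0529]
```

>>> drive_tool(moves=[[[0,0,-0.2,0,0,-3],[0,0,-0.2,0,0,-5],[0,0,-0.2,0,0,-5]]])

```text
clock: 6.3
eef_pos: [0.5977, 0.1093, 0.1578]
ee_rot: [[-0.646, 0.763, 0.001], [0.763, 0.646, 0.0], [-0.001, 0.001, -1.0]]
wrist_force: [-0.4, 0.6, 3.9]
finger_gap: 0.0593
grip_force: 30.0
```

>>> drive_tool(moves=[[[0,0,0,0,0,-3],[0,0,0,0,0,-5],[0,0,0,0,0,-5]]])

```text
clock: 6.6
eef_pos: [0.5977, 0.1093, 0.1578]
ee_rot: [[-0.71, 0.704, 0.001], [0.704, 0.71, 0.0], [-0.001, 0.001, -1.0]]
wrist_force: [0.8, -0.7, 4.9]
finger_gap: 0.0593
grip_force: 30.0
```

>>> drive_tool(moves=[[[0,0,0,0,0,-3],[0,0,0,0,0,-5],[0,0,0,0,0,-5]]])

```text
clock: 6.9
eef_pos: [0.5977, 0.1093, 0.1578]
ee_rot: [[-0.769, 0.64, 0.001], [0.64, 0.769, 0.0], [-0.001, 0.001, -1.0]]
wrist_force: [0.1, -0.8, 5.6]
finger_gap: 0.0591
grip_force: 30.0
```

>>> drive_tool(moves=[[[0,0,0,0,0,-3],[0,0,0,0,0,-5],[0,0,0,0,0,-5]]])

```text
clock: 7.2
eef_pos: [0.5977, 0.1093, 0.1578]
ee_rot: [[-0.821, 0.57, 0.001], [0.57, 0.821, 0.0], [-0.001, 0.001, -1.0]]
wrist_force: [-0.9, 0.4, 4.9]
finger_gap: 0.0594
grip_force: 30.0
```

```bash
python3 go.py .597 .110 .158
```

```text
shift [ 0.938   0.1617 -0.2245] p [0.5977 0.1093 0.1578] x [-0.8215  0.5702 -0.0006] z [ 0.0009  0.0002 -1.    ] j [  9.2804  23.4069  90.1812   0.0029  66.358  -45.9536] 7.2 F [-0.922   0.4453  4.8673] [ 0.037  -0.025   0.0129]
```

>>> drive_tool(moves=[[[0,0,0,0,0,-3],[0,0,0,0,0,-5],[0,0,0,0,0,-5]]])

```text
clock: 7.5
eef_pos: [0.5977, 0.1094, 0.1578]
ee_rot: [[-0.868, 0.496, 0.001], [0.496, 0.868, 0.0], [-0.001, 0.001, -1.0]]
wrist_force: [0.4, -0.3, 4.8]
finger_gap: 0.0592
grip_force: 30.0
```

>>> drive_tool(moves=[[[0,0,0,0,0,-3],[0,0,0,0,0,-5],[0,0,0,0,0,-5]]])

```text
clock: 7.8
eef_pos: [0.5977, 0.1094, 0.1578]
ee_rot: [[-0.908, 0.419, 0.001], [0.419, 0.908, 0.0], [-0.001, 0.001, -1.0]]
wrist_force: [0.0, 0.3, 4.9]
finger_gap: 0.0597
grip_force: 30.0
```

>>> drive_tool(moves=[[[0,0,0,0,0,-3],[0,0,0,0,0,-5],[0,0,0,0,0,-5]]])

```text
clock: 8.1
eef_pos: [0.5978, 0.1094, 0.1578]
ee_rot: [[-0.941, 0.338, 0.001], [0.338, 0.941, 0.0], [-0.001, 0.001, -1.0]]
wrist_force: [1.6, 0.7, 5.9]
finger_gap: 0.0592
grip_force: 30.0
```

>>> drive_tool(moves=[[[0,0,0,0,0,-3],[0,0,0,0,0,-5],[0,0,0,0,0,-5]]])

```text
clock: 8.4
eef_pos: [0.5973, 0.1093, 0.1574]
ee_rot: [[-0.967, 0.255, -0.0], [0.255, 0.967, -0.0], [0.0, -0.0, -1.0]]
wrist_force: [-0.4, 1.0, 4.1]
finger_gap: 0.0591
grip_force: 30.0
```

```bash
python3 go.py .597 .110 .158; python3 wr.py w4 .184
```

```text
shift [ 0.4432  0.6319 -0.6302] p [0.5973 0.1093 0.1574] x [-0.9669  0.2551  0.0002] z [-0.0002 -0.     -1.    ] j [  9.2821  23.4212  90.2205   0.0016  66.368  -65.9378] 8.4 F [-0.4166  1.0059  4.1369] [-0.0655 -0.0794  0.0508]
[280.135   43.5068] [ 259   24   44   40 1407] [0.4798 0.1265 0.184 ]
[161.4882  92.7036] [ 142   72   40   43 1309] [0.4833 0.0754 0.184 ]
[314.8227 317.2773] [ 277  289   76   52 3282] [0.5934 0.1102 0.184 ]
```

View pics/w4.png

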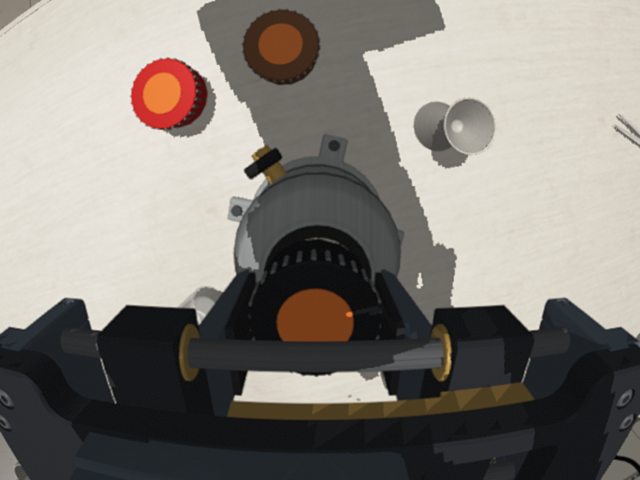

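The TCP has sunk 0.4 mm at 64° of back-turn, and the wrist view shows the cap upright between the pads, so the pins are probably at the slots. I'll test this by lowering slightly without turning.

>>> drive_tool(moves=[[[0,0,0.5,0,0,0],[0,0,0.5,0,0,0]]])

```text
clock: 8.65
eef_pos: [0.5973, 0.1093, 0.1572]
ee_rot: [[-0.967, 0.255, 0.0], [0.255, 0.967, 0.0], [-0.0, 0.0, -1.0]]
wrist_force: [-0.8, 0.1, 6.3]
finger_gap: 0.0592
grip_force: 30.0
```

```bash
python3 go.py .597 .110 .158
```

```text
shift [ 0.4585  0.6298 -0.771 ] p [0.5973 0.1093 0.1572] x [-0.967   0.2547 -0.    ] z [ 0.  0. -1.] j [  9.2821  23.4233  90.2388   0.0008  66.3368 -65.9599] 8.65 F [-0.8166  0.123   6.3227] [-0.0031  0.1095  0.0607]
```

>>> drive_tool(moves=[[[0,0,-0.5,0,0,-2],[0,0,-0.5,0,0,-4],[0,0,-0.5,0,0,-4]]])

```text
clock: 8.95
eef_pos: [0.5972, 0.1095, 0.1569]
ee_rot: [[-0.982, 0.187, -0.001], [0.187, 0.982, 0.0], [0.001, 0.0, -1.0]]
wrist_force: [0.4, 1.0, 1.5]
finger_gap: 0.0594
grip_force: 30.0
```

```bash
python3 go.py .597 .110 .158
```

```text
shift [ 0.3248  0.4644 -1.1252] p [0.5972 0.1095 0.1569] x [-0.9825  0.1865  0.0006] z [-0.0005  0.0004 -1.    ] j [  9.2882  23.4521  90.2463   0.0288  66.3291 -69.9734] 8.95 F [0.4279 0.9532 1.4844] [ 0.2108 -0.1805  0.0165]
```

The force fell to 1.5 N while the TCP sank further, so the cap is dropping. I'll lower gently.

>>> drive_tool(moves=[[[0,0,0.5,0,0,0],[0,0,1,0,0,0],[0,0,1,0,0,0]]])

```text
clock: 9.25
eef_pos: [0.5976, 0.1096, 0.1563]
ee_rot: [[-0.983, 0.186, 0.0], [0.186, 0.983, 0.001], [-0.0, 0.001, -1.0]]
wrist_force: [1.9, 1.0, 0.4]
finger_gap: 0.0592
grip_force: 30.0
```

```bash
python3 go.py .597 .110 .158
```

```text
shift [ 0.6668  0.2801 -1.684 ] p [0.5976 0.1096 0.1563] x [-0.9826  0.1857 -0.0004] z [ 0.0005  0.0006 -1.    ] j [  9.2916  23.4794  90.2878   0.0327  66.1993 -70.0183] 9.25 F [1.8682 0.9662 0.4058] [ 0.3067 -0.2815  0.0551]
```

>>> drive_tool(moves=[[[0,0,0.7,0,0,0],[0,0,1.5,0,0,0],[0,0,1.5,0,0,0]]])

```text
clock: 9.55
eef_pos: [0.5978, 0.1099, 0.1553]
ee_rot: [[-0.983, 0.185, 0.001], [0.185, 0.983, 0.001], [-0.001, 0.001, -1.0]]
wrist_force: [2.2, 3.8, 3.8]
finger_gap: 0.0592
grip_force: 30.0
```

```bash
python3 go.py .597 .110 .158
```

```text
shift [ 0.758  -0.0505 -2.7   ] p [0.5978 0.1099 0.1553] x [-0.9827  0.1852 -0.001 ] z [ 0.0013  0.0013 -1.    ] j [  9.3018  23.5162  90.3844   0.0652  66.0144 -70.0518] 9.55 F [2.2423 3.8455 3.7509] [ 0.7315 -0.3165  0.098 ]
```

A lateral force of about 4 N is building up because the grip is slightly off-centre. I'll release so that the cap drops freely and centres itself.

>>> drive_tool(moves=[[[0,0,0,0,0,0],[0,0,0,0,0,0],[0,0,0,0,0,0],[0,0,0,0,0,0]]], grip=66)

```text
clock: 9.95
eef_pos: [0.5969, 0.1089, 0.1544]
ee_rot: [[-0.983, 0.185, -0.001], [0.185, 0.983, -0.001], [0.001, -0.001, -1.0]]
wrist_force: [-0.7, 0.3, 0.5]
finger_gap: 0.0657
grip_force: 0.0
```

```bash
python3 go.py .597 .110 .158; python3 - <<'E'
from h import *
def o(c):
    im=save(c,c+"5"); h=cv2.cvtColor(im,cv2.COLOR_RGB2HSV)
    m=cv2.inRange(h,(3,150,60),(20,255,255)); n,l,s,ce=cv2.connectedComponentsWithStats(m)
    for i in range(1,n):
        if s[i,4]>20: print(c,ce[i],s[i])
    return im
a=o("side"); b=o("top"); w=bot.get_image("wrist")
f=lambda i:cv2.resize(i,(400,300),interpolation=2)
cv2.imwrite("pics/m5.png",np.hstack([f(a[160:280,260:420]),f(w[200:400,190:456])])[:,:,::-1])
E
```

```text
shift [ 0.1291  1.1279 -3.5896] p [0.5969 0.1089 0.1544] x [-0.9827  0.1854  0.0012] z [-0.0014 -0.0006 -1.    ] j [  9.2623  23.5538  90.4603  -0.0243  66.0693 -70.0422] 9.95 F [-0.6514  0.3339  0.5248] [0.0693 0.0122 0.0025]
side [564.40540541 258.31081081] [559 251  11  16  74]
side [246.97126437 265.97126437] [238 261  19  11 174]
side [508.03896104 272.94155844] [498 264  23  17 154]
side [290.47619048 282.66666667] [288 279   6  10  21]
side [242.69847328 302.38167939] [232 295  22  16 262]
top [291.98571429  63.8       ] [285  56  13  14  70]
top [  1.57894737 212.76315789] [  0 208   5  10  38]
top [290.11764706 215.72058824] [280 213  21   6  68]
```

View pics/m5.png

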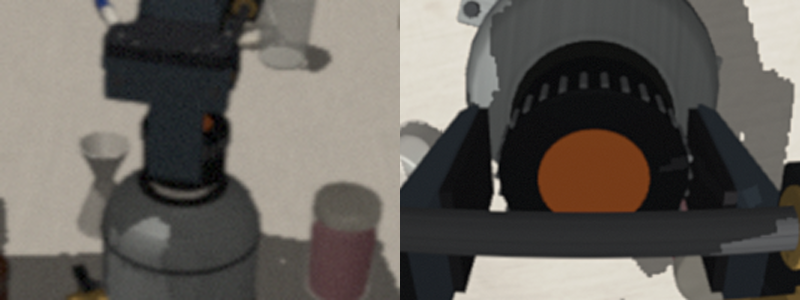

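The side view shows the rim close to the gasket, so the cap has dropped. It stands upright and centred between the fingers. I'll recentre by about 1 mm, go down with it and regrip.

>>> drive_tool(moves=[[[-0.7,1,3,0,0,0],[-0.7,1,5.5,0,0,0],[-0.7,1,5.5,0,0,0],[-0.7,1,5.5,0,0,0]]])

```text
clock: 10.5
eef_pos: [0.5981, 0.1102, 0.1492]
ee_rot: [[-0.983, 0.185, -0.0], [0.185, 0.983, 0.0], [0.0, -0.0, -1.0]]
wrist_force: [-0.9, 0.1, 0.6]
finger_gap: 0.066
grip_force: 0.0
```

>>> drive_tool(moves=[[[0,0,0,0,0,0],[0,0,0,0,0,0],[0,0,0,0,0,0]]], grip=57)

```text
clock: 10.8
eef_pos: [0.5983, 0.1102, 0.1495]
ee_rot: [[-0.983, 0.185, 0.0], [0.185, 0.983, 0.0], [-0.0, 0.0, -1.0]]
wrist_force: [-0.0, -0.3, -0.4]
finger_gap: 0.0591
grip_force: 30.0
```

```bash
python3 go.py .597 .110 .149
```

```text
shift [ 1.2339 -0.4097  0.519 ] p [0.5983 0.1102 0.1495] x [-0.9827  0.1853 -0.0002] z [ 0.0003  0.0002 -1.    ] j [  9.3469  23.8612  90.7131   0.0079  65.4098 -69.9802] 10.8 F [-0.0395 -0.3468 -0.4449] [0.0529 0.0191 0.0078]
```

It is gripped with no side force. Now I'll screw clockwise, going down 0.083 mm per degree.

>>> drive_tool(moves=[[[0,0,0.2,0,0,3],[0,0,0.4,0,0,6],[0,0,0.4,0,0,6]]])

```text
clock: 11.1
eef_pos: [0.5985, 0.1102, 0.1494]
ee_rot: [[-0.958, 0.287, 0.001], [0.287, 0.958, 0.0], [-0.001, 0.0, -1.0]]
wrist_force: [-0.6, 0.1, 1.8]
finger_gap: 0.0592
grip_force: 30.0
```

```bash
python3 go.py .597 .110 .149
```

```text
shift [ 1.3557 -0.6236  0.4192] p [0.5985 0.1102 0.1494] x [-0.958   0.2868 -0.0007] z [ 0.0008  0.0002 -1.    ] j [  9.3486  23.8663  90.72     0.0051  65.3662 -63.9848] 11.1 F [-0.5888  0.0837  1.8086] [-0.0001  0.0567 -0.0079]
```

>>> drive_tool(moves=[[[0,0,0,0,0,3],[0,0,0,0,0,6],[0,0,0,0,0,6]]])

```text
clock: 11.4
eef_pos: [0.5982, 0.1102, 0.149]
ee_rot: [[-0.923, 0.384, -0.0], [0.384, 0.923, 0.0], [0.0, 0.0, -1.0]]
wrist_force: [0.7, 0.2, 0.0]
finger_gap: 0.0586
grip_force: 30.0
```

```bash
python3 go.py .597 .110 .149
```

```text
shift [ 1.     -0.5984 -0.0158] p [0.5982 0.1102 0.149 ] x [-0.9231  0.3845  0.0002] z [-0.0002  0.0001 -1.    ] j [  9.3479  23.8872  90.7534   0.009   65.3696 -58.0454] 11.4 F [0.6963 0.2294 0.0089] [0.0305 0.025  0.0443]
```

>>> drive_tool(moves=[[[0,0,0.3,0,0,3],[0,0,0.6,0,0,6],[0,0,0.6,0,0,6]]])

```text
clock: 11.7
eef_pos: [0.5982, 0.1102, 0.1485]
ee_rot: [[-0.878, 0.478, -0.0], [0.478, 0.878, 0.0], [0.0, 0.0, -1.0]]
wrist_force: [0.2, -0.1, 1.0]
finger_gap: 0.0593
grip_force: 30.0
```

>>> drive_tool(moves=[[[0,0,0.2,0,0,3],[0,0,0.5,0,0,6],[0,0,0.5,0,0,6]]])

```text
clock: 12.0
eef_pos: [0.5982, 0.1101, 0.148]
ee_rot: [[-0.824, 0.567, 0.0], [0.567, 0.824, 0.0], [-0.0, 0.0, -1.0]]
wrist_force: [-0.7, -0.4, 0.5]
finger_gap: 0.059
grip_force: 30.0
```

```bash
python3 go.py .597 .110 .149
```

```text
shift [ 0.9349 -0.7919 -0.9796] p [0.5982 0.1101 0.148 ] x [-0.8236  0.5671 -0.    ] z [ 0.  0. -1.] j [  9.3472  23.9298  90.833   -0.0001  65.2344 -46.1014] 12.0 F [-0.6764 -0.4276  0.5085] [-0.0439  0.0678 -0.0152]
```

The cap follows the thread with under 1 N. I'll continue.

>>> drive_tool(moves=[[[0,0,0.25,0,0,3],[0,0,0.5,0,0,6],[0,0,0.75,0,0,9],[0,0,0.75,0,0,9]]])

```text
clock: 12.4
eef_pos: [0.5982, 0.1101, 0.1473]
ee_rot: [[-0.725, 0.689, 0.0], [0.689, 0.725, 0.0], [-0.0, 0.0, -1.0]]
wrist_force: [0.3, -0.2, 0.9]
finger_gap: 0.059
grip_force: 30.0
```

>>> drive_tool(moves=[[[0,0,0.25,0,0,3],[0,0,0.5,0,0,6],[0,0,0.75,0,0,9],[0,0,0.75,0,0,9]]])

```text
clock: 12.8
eef_pos: [0.5982, 0.1101, 0.1465]
ee_rot: [[-0.608, 0.794, -0.0], [0.794, 0.608, 0.0], [0.0, -0.0, -1.0]]
wrist_force: [-0.2, 0.1, 1.1]
finger_gap: 0.059
grip_force: 30.0
```

```bash
python3 go.py .597 .110 .149
```

```text
shift [ 0.6156 -1.0472 -2.516 ] p [0.5982 0.1101 0.1465] x [-0.6084  0.7936  0.0001] z [-0.0001  0.     -1.    ] j [  9.3481  24.0027  90.9518   0.0034  65.0485 -28.1274] 12.8 F [-0.2281  0.1101  1.082 ] [-0.0974 -0.0288  0.0026]
```

>>> drive_tool(moves=[[[0,0,0.25,0,0,3],[0,0,0.5,0,0,6],[0,0,0.75,0,0,9],[0,0,0.75,0,0,9]]])

```text
clock: 13.2
eef_pos: [0.5981, 0.1101, 0.1457]
ee_rot: [[-0.477, 0.879, -0.0], [0.879, 0.477, -0.0], [0.0, -0.0, -1.0]]
wrist_force: [-0.1, -0.1, 0.3]
finger_gap: 0.0595
grip_force: 30.0
```

>>> drive_tool(moves=[[[0,0,0.25,0,0,3],[0,0,0.5,0,0,6],[0,0,0.5,0,0,6]]])

```text
clock: 13.5
eef_pos: [0.598, 0.1101, 0.1452]
ee_rot: [[-0.382, 0.924, -0.0], [0.924, 0.382, -0.0], [0.0, -0.0, -1.0]]
wrist_force: [0.2, -0.5, 1.4]
finger_gap: 0.0591
grip_force: 30.0
```

```bash
python3 go.py .597 .110 .149
```

```text
shift [ 0.3533 -0.9889 -3.7766] p [0.598  0.1101 0.1452] x [-0.3823  0.924   0.0001] z [-0.0004 -0.0001 -1.    ] j [  9.3438  24.0569  91.0587  -0.0013  64.9085 -13.1323] 13.5 F [ 0.1571 -0.5141  1.3764] [-0.1483  0.1124 -0.065 ]
```

>>> drive_tool(moves=[[[0,0,0.25,0,0,3],[0,0,0.25,0,0,3]]])

```text
clock: 13.7
eef_pos: [0.598, 0.1101, 0.145]
ee_rot: [[-0.333, 0.943, -0.0], [0.943, 0.333, -0.0], [0.0, -0.0, -1.0]]
wrist_force: [-0.8, -0.6, 0.6]
finger_gap: 0.0597
grip_force: 30.0
```

```bash
python3 go.py .597 .110 .149
```

```text
shift [ 0.2661 -1.0155 -4.0213] p [0.598  0.1101 0.145 ] x [-0.3335  0.9428  0.0001] z [-0.0004 -0.     -1.    ] j [  9.3459  24.0677  91.0791   0.0015  64.8755 -10.1334] 13.7 F [-0.8395 -0.6321  0.6034] [-0.2067  0.2366 -0.0134]
```

>>> drive_tool(moves=[[[0,0,0.25,0,0,3],[0,0,0.25,0,0,3]]])

```text
clock: 13.9
eef_pos: [0.598, 0.11, 0.1447]
ee_rot: [[-0.284, 0.959, -0.001], [0.959, 0.284, -0.0], [0.0, -0.001, -1.0]]
wrist_force: [-1.4, -0.4, 1.5]
finger_gap: 0.059
grip_force: 30.0
```

```bash
python3 go.py .597 .110 .149
```

```text
shift [ 0.2514 -0.9493 -4.2917] p [0.598  0.11   0.1447] x [-0.2835  0.959   0.0001] z [-0.0005 -0.0001 -1.    ] j [ 9.3425 24.0787 91.1031 -0.0009 64.8501 -7.1284] 13.9 F [-1.3659 -0.3778  1.5099] [-0.223   0.2584 -0.0115]
```

>>> drive_tool(moves=[[[0,0,0.2,0,0,2.5],[0,0,0.2,0,0,2.5]]])

```text
clock: 14.1
eef_pos: [0.598, 0.11, 0.1445]
ee_rot: [[-0.241, 0.97, -0.001], [0.97, 0.241, -0.0], [-0.0, -0.001, -1.0]]
wrist_force: [-0.7, -1.6, 1.8]
finger_gap: 0.0593
grip_force: 30.0
```

```bash
python3 go.py .597 .110 .149
```

```text
shift [ 0.2108 -0.9322 -4.49  ] p [0.598  0.11   0.1445] x [-0.2415  0.9704 -0.    ] z [-0.0006 -0.0002 -1.    ] j [ 9.3435 24.0871 91.1203 -0.0036 64.8275 -4.6277] 14.1 F [-0.7371 -1.5715  1.8475] [-0.2936  0.3271 -0.0047]
```

>>> drive_tool(moves=[[[-0.2,-0.3,0.2,0,0,2.5],[-0.2,-0.3,0.2,0,0,2.5]]])

```text
clock: 14.3
eef_pos: [0.5979, 0.1099, 0.1443]
ee_rot: [[-0.199, 0.98, -0.0], [0.98, 0.199, 0.0], [0.0, -0.0, -1.0]]
wrist_force: [-0.6, -0.7, 1.3]
finger_gap: 0.0594
grip_force: 30.0
```

```bash
python3 go.py .597 .110 .149
```

```text
shift [ 0.277  -0.8326 -4.7293] p [0.5979 0.1099 0.1443] x [-0.1987  0.9801  0.0002] z [-0.0003  0.0001 -1.    ] j [ 9.3264 24.0785 91.1718  0.0097 64.7632 -2.1406] 14.3 F [-0.6034 -0.7278  1.3036] [-0.1923  0.1944 -0.0305]
```

>>> drive_tool(moves=[[[0,0,0.2,0,0,2.5],[0,0,0.2,0,0,2.5]]])

```text
clock: 14.5
eef_pos: [0.5979, 0.1099, 0.1441]
ee_rot: [[-0.156, 0.988, -0.0], [0.988, 0.156, 0.0], [0.0, -0.0, -1.0]]
wrist_force: [-1.4, -1.0, 0.7]
finger_gap: 0.0592
grip_force: 30.0
```

```bash
python3 go.py .597 .110 .149
```

```text
shift [ 0.2712 -0.8277 -4.9334] p [0.5979 0.1099 0.1441] x [-0.1557  0.9878  0.0001] z [-0.0003  0.     -1.    ] j [ 9.3254 24.0887 91.1869  0.006  64.742   0.3658] 14.5 F [-1.3886 -0.9734  0.7237] [-0.3189  0.261  -0.0576]
```

>>> drive_tool(moves=[[[0,0,0.2,0,0,2.5],[0,0,0.2,0,0,2.5]]])

```text
clock: 14.7
eef_pos: [0.5978, 0.1098, 0.1439]
ee_rot: [[-0.112, 0.994, -0.0], [0.994, 0.112, -0.0], [-0.0, -0.0, -1.0]]
wrist_force: [-1.8, -1.3, 1.7]
finger_gap: 0.0593
grip_force: 30.0
```

```bash
python3 go.py .597 .110 .149
```

```text
shift [ 0.3107 -0.7551 -5.1203] p [0.5978 0.1098 0.1439] x [-0.1125  0.9937 -0.0001] z [-0.0004 -0.0002 -1.    ] j [ 9.3245 24.0943 91.2067 -0.006  64.7254  2.8704] 14.7 F [-1.7936 -1.2929  1.686 ] [-0.278   0.3585 -0.0552]
```

>>> drive_tool(moves=[[[0,0,0.2,0,0,2.5],[0,0,0.2,0,0,2.5]]])

```text
clock: 14.9
eef_pos: [0.5973, 0.1094, 0.1437]
ee_rot: [[-0.069, 0.998, -0.002], [0.998, 0.069, -0.001], [-0.001, -0.002, -1.0]]
wrist_force: [-3.1, -1.6, 3.4]
finger_gap: 0.0593
grip_force: 30.0
```

```bash
python3 go.py .597 .110 .149
```

```text
shift [ 0.573  -0.2503 -5.3219] p [0.5973 0.1094 0.1437] x [-0.0694  0.9976 -0.0008] z [-0.0016 -0.0009 -1.    ] j [ 9.3173 24.0926 91.2412 -0.0385 64.7643  5.3537] 14.9 F [-3.0874 -1.5687  3.443 ] [-0.594   0.7665  0.0901]
```

The side force, vertical force and twist all rose together at 75° of turn, which is probably the stop. I'll release, back up and measure the cap's height.

>>> drive_tool(moves=[[[0,0,0,0,0,0],[0,0,0,0,0,0],[0,0,0,0,0,0],[0,0,0,0,0,0],[0,0,0,0,0,0]]], grip=75)

```text
clock: 15.4
eef_pos: [0.5982, 0.11, 0.1436]
ee_rot: [[-0.067, 0.998, 0.0], [0.998, 0.067, 0.0], [0.0, 0.0, -1.0]]
wrist_force: [0.1, 0.1, -0.3]
finger_gap: 0.0749
grip_force: 0.0
```

>>> drive_tool(moves=[[[0,0,-15,0,0,0],[0,0,-35,0,0,0],[0,0,-60,0,0,0],[-40,0,-100,0,0,0],[-80,0,-120,0,0,0],[-120,0,-120,0,0,0],[-160,0,-120,0,0,0],[-160,0,-120,0,0,0]]])

```text
clock: 16.2
eef_pos: [0.6089, -0.0543, 0.2638]
ee_rot: [[-0.062, 0.998, 0.001], [0.998, 0.062, -0.002], [-0.002, 0.001, -1.0]]
wrist_force: [0.3, 0.2, -0.5]
finger_gap: 0.0751
grip_force: 0.0
```

```bash
cat > fix.py <<'E'
from h import *
import sys
np.set_printoptions(precision=4,suppress=True)
def o(c,r0,c0,v):
    im=save(c,c+sys.argv[1]); h=cv2.cvtColor(im,cv2.COLOR_RGB2HSV)
    m=cv2.inRange(h,(3,150,v),(20,255,255)); n,l,s,ce=cv2.connectedComponentsWithStats(m)
    i=min((i for i in range(1,n) if s[i,4]>40),key=lambda i:np.hypot(ce[i][0]-c0,ce[i][1]-r0))
    print(c,ce[i],s[i]); return ce[i][::-1],im
(a,A),(b,B)=o("side",212,334,60),o("top",211,290,60)
print(tri([ray("side",a),ray("top",b)]))
for n in ("jigger","shot_glass","hibiscus_jar"):
    print(n,[(np.round(d["centre"]),round(d["confidence"],2)) for d in bot.look_for(n,"top")[:1]])
f=lambda i:cv2.resize(i,(400,300),interpolation=2)
cv2.imwrite(f"pics/m{sys.argv[1]}.png",np.hstack([f(A[160:280,260:420]),f(B[130:280,200:400])])[:,:,::-1])
E
python3 go.py .598 .11 .149; python3 fix.py 6
```

```text
shift [164.8804  -0.7638 114.4172] p [ 0.6089 -0.0543  0.2638] x [-0.0619  0.9981 -0.0021] z [ 0.0008 -0.0021 -1.    ] j [-6.1107 20.2004 79.6651 -0.1142 80.079  -9.6373] 16.2 F [ 0.266   0.1931 -0.491 ] [-0.1036  0.0887 -0.0099]
side [333.9209 211.2884] [323 205  23  13 215]
top [291.1635 212.4834] [280 202  24  22 422]
(array([0.5972, 0.1093, 0.1704]), [np.float64(0.1363896829901491), np.float64(0.13638968299015766)])
jigger [(array([267., 226.]), 0.78)]
shot_glass [(array([202., 365.]), 0.95)]
hibiscus_jar [(array([165., 271.]), 0.94)]
```

View pics/m6.png

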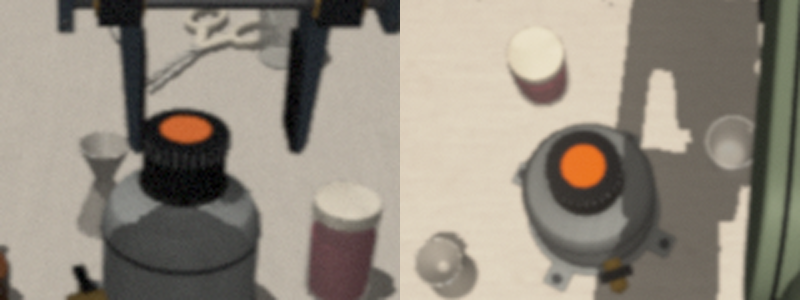

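The picture shows the cap's rim sitting down at the gasket with no white neck visible. It stands upright, the bystanders are in place, and the top has dropped 14.9 mm against 15 mm expected. I'll do one gentle confirming twist to be sure it is at the stop.

>>> drive_tool(moves=[[[165,0,0,0,0,0],[165,0,0,0,0,0],[165,0,0,0,0,0],[165,0,30,0,0,0],[165,-1,60,0,0,0],[165,-1,75,0,0,0],[165,-1,75,0,0,0],[165,-1,75,0,0,0]]], grip=85)

```text
clock: 17.25
eef_pos: [0.5968, 0.1158, 0.1892]
ee_rot: [[-0.068, 0.998, 0.001], [0.998, 0.068, 0.0], [0.0, 0.001, -1.0]]
wrist_force: [0.4, 0.2, 1.3]
finger_gap: 0.085
grip_force: 0.0
```

```bash
python3 go.py .598 .11 .1435
```

```text
shift [-5.9298  0.8013 45.685 ] p [0.5968 0.1158 0.1892] x [-0.0682  0.9977  0.0003] z [ 0.0006  0.0003 -1.    ] j [ 9.8949 22.1552 87.4349  0.0133 70.3741  5.9811] 17.25 F [0.3606 0.1626 1.2892] [-0.0597 -0.0002 -0.0283]
```

>>> drive_tool(moves=[[[-6,1,10,0,0,0],[-6,1,25,0,0,0],[-6,1,38,0,0,0],[-6,1,45,0,0,0],[-6,1,45,0,0,0],[-6,1,45,0,0,0]]])

```text
clock: 17.85
eef_pos: [0.5984, 0.1089, 0.144]
ee_rot: [[-0.067, 0.998, 0.001], [0.998, 0.067, 0.0], [0.0, 0.001, -1.0]]
wrist_force: [-0.7, 0.1, 0.2]
finger_gap: 0.085
grip_force: 0.0
```

```bash
python3 go.py .598 .11 .1435
```

```text
shift [ 1.158  -0.3367  0.5019] p [0.5984 0.1089 0.144 ] x [-0.0667  0.9978  0.0001] z [ 0.0007  0.0002 -1.    ] j [ 9.2249 24.0938 91.1884  0.0052 64.677   5.3988] 17.85 F [-0.7005  0.06    0.2224] [-0.0886  0.0473  0.011 ]
```

>>> drive_tool(moves=[[[0,0,0,0,0,0],[0,0,0,0,0,0],[0,0,0,0,0,0],[0,0,0,0,0,0],[0,0,0,0,0,0],[0,0,0,0,0,0]]], grip=57)

```text
clock: 18.45
eef_pos: [0.5979, 0.1087, 0.144]
ee_rot: [[-0.067, 0.998, -0.0], [0.998, 0.067, -0.0], [-0.0, -0.0, -1.0]]
wrist_force: [-1.4, -0.9, 2.6]
finger_gap: 0.0595
grip_force: 30.0
```

>>> drive_tool(moves=[[[0,0,0,0,0,1.5],[0,0,0,0,0,1.5]]])

```text
clock: 18.65
eef_pos: [0.5976, 0.1086, 0.1439]
ee_rot: [[-0.04, 0.999, -0.001], [0.999, 0.04, -0.0], [-0.0, -0.001, -1.0]]
wrist_force: [-3.5, -1.1, 3.2]
finger_gap: 0.0591
grip_force: 30.0
```

```bash
python3 go.py .598 .11 .1435
```

```text
shift [1.3357 0.4601 0.4069] p [0.5976 0.1086 0.1439] x [-0.0403  0.9992 -0.0004] z [-0.0009 -0.0005 -1.    ] j [ 9.2293 24.0735 91.2369 -0.0199 64.743   6.926 ] 18.65 F [-3.5304 -1.1037  3.2301] [-0.3559  0.6659  0.13  ]
```

Resistance rises at once (0.13 N m), so the cap is at its stop. I'll let go and retreat straight up.

>>> drive_tool(moves=[[[0,0,0,0,0,0],[0,0,0,0,0,0],[0,0,0,0,0,0],[0,0,0,0,0,0],[0,0,0,0,0,0]]], grip=80)

```text
clock: 19.15
eef_pos: [0.5982, 0.109, 0.1435]
ee_rot: [[-0.041, 0.999, 0.0], [0.999, 0.041, 0.0], [0.0, 0.0, -1.0]]
wrist_force: [-0.2, -1.0, -0.7]
finger_gap: 0.08
grip_force: 0.0
```

>>> drive_tool(moves=[[[0,0,-15,0,0,0],[0,0,-35,0,0,0],[0,0,-60,0,0,0],[-40,0,-100,0,0,0],[-80,0,-120,0,0,0],[-120,0,-120,0,0,0],[-160,0,-120,0,0,0],[-160,0,-120,0,0,0]]])

```text
clock: 19.95
eef_pos: [0.6046, -0.0555, 0.2638]
ee_rot: [[-0.035, 0.999, 0.001], [0.999, 0.035, -0.002], [-0.002, 0.001, -1.0]]
wrist_force: [-0.1, -0.5, 0.5]
finger_gap: 0.08
grip_force: 0.0
```

```bash
python3 fix.py 7; sed -i 's/^P$//' fix.py; python3 - <<'E'
from h import *
for k,v in (("0",60),("0",120),("6",120),("7",60),("7",120)):
    r=[]
    for c,r0,c0 in (("side",208,334),("top",211,290)):
        h=cv2.cvtColor(cv2.imread(f"pics/{c}{k}.png"),cv2.COLOR_BGR2HSV)
        n,l,s,ce=cv2.connectedComponentsWithStats(cv2.inRange(h,(3,150,v),(20,255,255)))
        i=min((i for i in range(1,n) if s[i,4]>40),key=lambda i:np.hypot(ce[i][0]-c0,ce[i][1]-r0)); r.append(ray(c,ce[i][::-1]))
    print(k,v,tri(r)[0].round(4))
E
```

```text
side [334.1402 211.2991] [323 206  23  12 214]
top [291.234  212.2435] [280 201  24  23 423]
(array([0.5976, 0.1092, 0.1704]), [np.float64(0.13899377697927975), np.float64(0.13899377697921664)])
jigger [(array([266., 221.]), 0.56)]
shot_glass [(array([203., 363.]), 0.72)]
hibiscus_jar [(array([164., 270.]), 0.62)]
0 60 [0.5968 0.1094 0.1853]
0 120 [0.5968 0.1094 0.1853]
6 120 [0.5971 0.1095 0.1705]
7 60 [0.5976 0.1092 0.1704]
7 120 [0.5973 0.1093 0.1706]
```

The cap's top has dropped 14.8 mm in total, so it is home, and the bystanders have not moved. I'm handing in.

```bash
python3 -c "
from bench import bot
print(bot.close_job())"
```

```text
the job is handed in; nothing more can be done
None
```

The black cap dropped into the thread start and is screwed home against its stop (top about 15 mm lower, as expected); I let go, the bystanders stayed in place, and the job was handed in at about 20 s, with no verdict returned.

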